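Check in a filter plate and its jar at the code reader

ROBOT

A 6-joint arm with a two-finger parallel gripper is mounted at the origin on the work surface. World frame = base frame: x ahead of the robot, y to its left, z up, the work surface at z = 0. Lengths are in m, angles in rad, forces in N, time in s.
With the tool pointing down it reaches from about 0.35 to 1 m from the base axis. Payload 7.1 kg.
Tool frame: the origin (TCP) lies between the finger pads; the fingertips stand 22 mm ahead of it and the grasp point (between the pads) lies 3 mm ahead of it; x points along the fingers, y is the direction in which the jaws open and shut, and the axes are right-handed (so a half turn about x gives the same grasp; the last joint's range is limited). The gripper opens to 85 mm and grips with 20 to 120 N. Pads are 22 mm wide; open, the fingers measure 114 mm over their backs; the gripper's body (76 mm by 85 mm) begins 54 mm behind the grasp point. The pads swing forward as they close: fully open they stand 13 mm farther back than shut.
Start: joints at [1.123, 0.423, 1.63, -0, 1.089, -0.019], TCP at [0.26, 0.568, 0.253] pointing down, gripper open.
Joint ranges: [-3, 3], [-0.9, 2.11], [0.09, 2.58], [-1.31, 4.45], [0.11, 2.69], [-2.54, 2.54]. Speed limits (rad/s): [2.39, 2.39, 3.01, 3.14, 3.14, 3.14].

INTERFACE

Orientations are given as a rotation vector (axis times angle).
In Python, from rig import manip gives the robot as it stands. The module is installed in compiled form; this text tells all that it offers. Calls block until the motion is done:
- manip.move_to(position, orientation): joint-space move of the TCP to a pose.
- manip.servo_line(position, orientation=None, rate=0.15): straight line of the TCP; orientation=None keeps the orientation; rate is the mean speed in m/s.
- manip.set_joints(angles): joint-space move.
- manip.command_gripper(opening, f_grip=None): finger opening in m; f_grip is the grip in N (None keeps the last); returns when the fingers have stopped.
- manip.hold(seconds).
- manip.solve_ik(position, orientation): joint angles nearest the present ones, or None.
- manip.camera(name): name is "scene" or "top" or "wrist"; returns a dict with "image" (400x640x3 uint8, red, green, blue), "fx", "fy", "cx", "cy" (pixels), "k1" (the pictures are not rectified: a ray, as slopes to the right and down, at radius r is drawn at 1 + k1 r^2 times it, then the intrinsics apply), "cam_to_world" (4x4, takes a point from camera to world coordinates); the wrist camera has in their place "mount" (4x4, takes a point from camera to tool coordinates, whose origin is the TCP and whose axes are the tool frame's). Camera axes: x right, y down, z forward; pixel columns grow to the right and rows downward; lengths in m; the calibration is good to about 2 mm. A picture is of the moment at which its call begins: read the wrist's pose just before it. There is no depth.
A pose or a line that the arm cannot do raises manip.IKError and nothing moves.
- manip.sign_off(): hands the job in, once; it reports no verdict.
Readings, each from a call of its own:
- manip.get_time(): time.
- manip.get_joint_positions(): joint angles.
- manip.get_joint_vel(): joint speeds.
- manip.get_tau(): joint torques, N m.
- manip.get_position(): TCP position.
- manip.get_ee_rot(): TCP orientation.
- manip.get_contact_force(): force on the tool from outside, world axes, zero at the start.
- manip.get_torque(): the same for the moment, N m.
- manip.get_width(): finger opening in m.
Only numpy, scipy, OpenCV 4.12 (cv2) and the standard library are available. Lean on these libraries where they do the work, as an engineer would, in place of code of your own. Each camera call takes 0.05 s, during which the arm holds its last target. There are 200 camera calls.

TASK

Check this lens filter in at the code reader. First turn its film jar, standing on its ring on the reader's mat, so that the orange-marked side faces the reader squarely, and let go of it; then find the frosted end of the amber filter plate by its notched corner, take the plate out of its stand and hold it about 15 cm above the white rectangle on the reader's mat, level, label side up, with the frosted end pointing at the reader. Finish while still holding it there, motionless, and leave the camera, pen and lens ring alone.

Things in the scene. Friction and masses are not known exactly. Their poses are not given: they have to be found in the camera images.
- reader: White code reader, fixed: block 80 (own x) x 240 (y) x 100 mm, front face at own x = -40. Origin: centre of its underside, on the table. It looks along own -x. A grey mat 4 mm thick, 260 mm wide, lies before it out to own x = -240. A post with a camera head stands at own y = -60, 250 mm high, nothing of it ahead of x = -30. The mat bears a white ring (jar) and a white rectangle (plate).
- reader_spot (a point): Point 150 mm above the table over the middle of the white rectangle (90 x 66 mm, long along the reader's own x), at own (-170, -60, 150) mm of the reader and with its axes. A good place for the plate's centre.
- reader_window (a point): Centre of the dark window in the reader's front face, at own (-40, 60, 50) mm of the reader. The jar's ring, 68 mm across, is on the mat 75 mm before it, at the reader's own (-115, 60) mm. The jar's marked side must face along the reader's own +x, square to the window.
- jar: Loose upright film jar, black, 44 mm in diameter, with a grey lid 46 mm in diameter from 52 to 68 mm up; about 90 g. Origin: centre of its underside, standing on the 4 mm mat within 6 mm of the ring's centre; z up. Marked side = own +x: a white label with black bars on the body, and an orange stripe over the lid from its centre to that side.
- stand: White stand fixed to the table, turned widely, holding the plate upright. Foot 80 (own x) x 90 (y) x 8 mm; on it a slotted block 50 (x) x 36 (y) mm, 40 mm high from the table. The slot runs along own y, 7 mm wide, 15 mm deep (floor 25 mm above the table). Origin: centre of the underside.
- plate: Loose rigid plate 5 (own x) x 64 (y) x 44 (z) mm, 35 g, origin its centre. It starts on a long edge in the slot, z up, centre 47 mm above the table, both short ends 11 mm or more clear of the block. Own +y: frosted off-white end (20 mm; the rest amber), its upper corner (+y, +z) notched 8 x 8 mm. Own +x: label face, with a blue label. In the end own x points up, own y along the reader's +x.
- plate_notch (a point): Middle of the notch in the frosted end's upper corner, own (0, 28, 18) mm of the plate. Seen facing the label side with the notch on top, the notched corner is on the right. The blue label, 14 x 28 mm, is on the frosted end, on that face only.
- camera: Loose white toy camera standing upright, 61 x 110 x 74 mm, to be left alone. Origin: centre of its underside; lens on its own -x side.
- pen: Loose turquoise and grey pen lying on the table, 137 mm long along own x, 10 mm thick, to be left alone. Origin on the table 65 mm from its blunt end.
- lens_ring: Loose black lens ring lying flat, 54 mm outside diameter, 22 mm tall, to be left alone. Origin: centre of its underside.
Not all that is in view belongs to the job. Of the things like the jar, leave any that is green or red; of the rest the larger one is meant.

How it is judged:
On the way, in this order (a step that is already met when the one before it is completed fails the run):
1. the jar stands on its ring, turned so that its orange-marked side faces the reader within 17 degrees, and is let go (angle between the x axis of jar and the x axis of reader, either way round below 0.3 rad and x of reader_window in the frame of jar above 0.03 m and angle between jar's own z axis and vertical below 0.15 rad and x of jar in the frame of reader between -0.135 and -0.095 m and y of jar in the frame of reader between 0.04 and 0.08 m and z of jar in the frame of reader below 0.008 m and contact force between the fingers and jar below 0.2 N and height (world z) of plate below 0.06 m), for 0.2 s.
2. the plate is lifted out of its stand by the fingers (height (world z) of plate above 0.075 m and contact force between the fingers and plate above 0.8 N and contact force between plate and stand below 0.1 N), for 0.2 s.
At the end, for the whole second after the job is handed in: Plate held still, touching nothing else, centre 95-230 mm up and within 40 mm of the rectangle's middle, label up and level within 20 deg, frosted end towards the reader within 23 deg; jar released, upright on its ring (20 mm), mark facing the reader within 17 deg (angle between the x axis of jar and the x axis of reader, either way round below 0.3 rad and x of reader_window in the frame of jar above 0.03 m and angle between jar's own z axis and vertical below 0.15 rad and x of jar in the frame of reader between -0.135 and -0.095 m and y of jar in the frame of reader between 0.04 and 0.08 m and z of jar in the frame of reader below 0.008 m and contact force between the fingers and jar below 0.2 N and angle between plate's own x axis and vertical below 0.35 rad and angle between the y axis of plate and the x axis of reader, either way round below 0.4 rad and y of reader in the frame of plate above 0.05 m and horizontal distance between plate and reader_spot below 0.04 m and height (world z) of plate between 0.095 and 0.23 m and contact force between the fingers and plate above 0.8 N and contact force between plate and reader below 0.1 N and contact force between plate and jar below 0.1 N and contact force between plate and stand below 0.1 N and contact force between plate and camera below 0.1 N and contact force between plate and pen below 0.1 N and contact force between plate and lens_ring below 0.1 N and linear speed of plate below 0.03 m/s); the arm keeps its last pose, push and grip.
It fails at once if the camera, pen or lens ring is moved by more than 20 mm (distance of any of camera, pen, lens_ring from where it was at the start of the episode above 0.02 m).
It fails at once if the jar is tipped over (angle between jar's own z axis and vertical above 0.6 rad).
It also fails if it takes over 45 s, if anything falls off the work surface, if the arm or the gripper's body presses on something with over 40 N, if the wrist force passes 120 N, or if a joint passes its speed limit or range.

## Working session

There is one attempt and no reset: what is moved stays moved. The work goes in short steps, each a Python script; the robot and the scene stay as the last script left them, time stands still between calls to the robot, and variables do not carry over. Pictures are saved under pics/ and viewed, about 8 in all and at most 12, crops included, and the job is handed in when it is done.

```bash
mkdir -p pics && cat > h.py <<'E'
import numpy as np, cv2, pickle
from scipy.spatial.transform import Rotation as R
from rig import manip
def snap(name, fn):
    T=np.eye(4); T[:3,3]=manip.get_position(); T[:3,:3]=R.from_rotvec(manip.get_ee_rot()).as_matrix()
    c=dict(manip.camera(name)); 
    c['T']=T@np.array(c['mount']) if 'mount' in c else np.array(c['cam_to_world'])
    pickle.dump(c,open('pics/%s.pkl'%fn,'wb')); cv2.imwrite('pics/%s.png'%fn,c['image'][:,:,::-1]); return c
def load(fn): return pickle.load(open('pics/%s.pkl'%fn,'rb'))
def ray(c,uv):
    d=np.array([(uv[0]-c['cx'])/c['fx'],(uv[1]-c['cy'])/c['fy']]); s=d.copy()
    for _ in range(30): s=d/(1+c['k1']*(s@s))
    v=c['T'][:3,:3]@np.array([s[0],s[1],1]); return c['T'][:3,3],v/np.linalg.norm(v)
def onz(c,uv,z):
    o,v=ray(c,uv); return o+v*(z-o[2])/v[2]
def tri(obs):
    A=np.zeros((3,3));b=np.zeros(3)
    for c,uv in obs:
        o,v=ray(c,uv);P=np.eye(3)-np.outer(v,v);A+=P;b+=P@o
    x=np.linalg.solve(A,b); return x,[float(np.linalg.norm((np.eye(3)-np.outer(v,v))@(x-o))) for o,v in [ray(c,uv) for c,uv in obs]]
def proj(c,p):
    q=np.linalg.inv(c['T'])@np.append(p,1); s=q[:2]/q[2]; s=s*(1+c['k1']*(s@s)); return np.array([c['cx']+c['fx']*s[0],c['cy']+c['fy']*s[1]])
E
python3 - <<'E'
from h import *
a=snap('top','top0');b=snap('scene','scene0');snap('wrist','wrist0')
for c in(a,b): print(c['T'].round(3),c['fx'],c['k1'])
im=np.vstack([a['image'],b['image']])[:,:,::-1]
cv2.imwrite('pics/both.png',cv2.resize(im,None,fx=.75,fy=.75,interpolation=cv2.INTER_AREA))
print(manip.get_time())
E
```

```text
[[-0.    -0.984  0.179  0.292]
 [-1.    -0.002 -0.01   0.085]
 [ 0.011 -0.179 -0.984  1.284]
 [ 0.     0.     0.     1.   ]] 409.1014912685244 -0.027373685905250706
[[-0.584  0.504 -0.637  1.223]
 [ 0.812  0.376 -0.447  0.577]
 [ 0.014 -0.778 -0.628  0.825]
 [ 0.     0.     0.     1.   ]] 504.2919427212571 0.009472916278700892
0.15
```

View pics/top0.png

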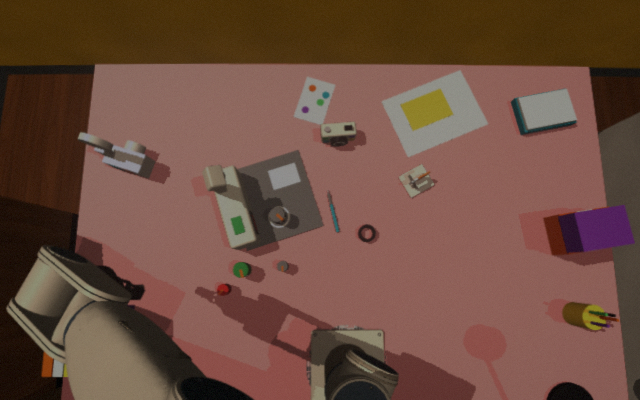

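View pics/scene0.png

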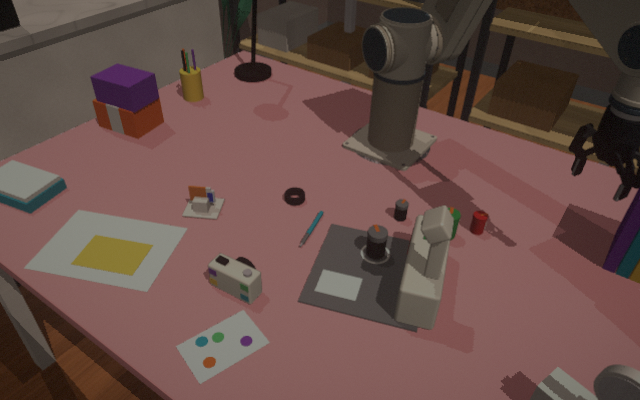

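Candidates for the jar: grey-lidded on the mat, top (279,216) / scene (376,240); small grey one (283,266) / (401,210); green (241,270); red (223,289). The one on the mat's ring is the larger non-colored one. The stand with the plate is at top (418,181), scene (204,203). A close crop next.

```bash
python3 - <<'E'
from h import *
a=load('top0')['image'][:,:,::-1];b=load('scene0')['image'][:,:,::-1]
g=lambda im,x,y,w,h,W,H:cv2.resize(im[y:y+h,x:x+w],(W,H),interpolation=cv2.INTER_CUBIC)
r1=np.hstack([g(a,200,145,130,110,455,385),g(a,395,160,45,40,345,385)])
r2=np.hstack([g(b,300,195,160,130,260,211),g(b,180,175,50,45,235,211),g(b,355,215,45,50,190,211),g(b,180,175,50,45,115,211)])
im=np.vstack([r1,r2]); cv2.imwrite('pics/crop1.png',np.clip(im*1.3,0,255).astype('uint8'))
E
```

```text
(no output)
```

View pics/crop1.png

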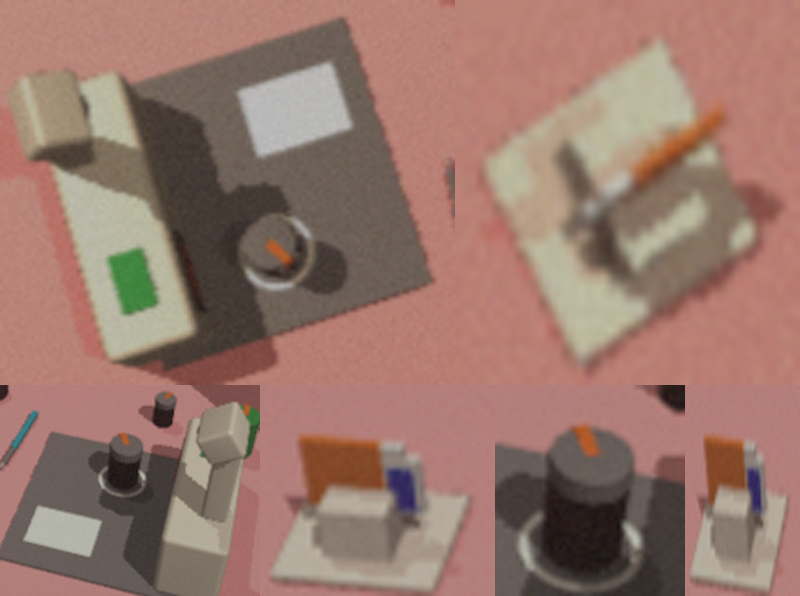

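Mat jar confirmed: black body, grey lid, orange stripe pointing image right-down (away from the reader). Plate: frosted end with notch at the lower-left in top (412.6,182), label face towards the scene camera, notch top right. Now the poses.

```bash
cat > geo.py <<'E'
from h import *
from scipy.optimize import least_squares
a=load('top0');b=load('scene0')
def rect(c,x0,y0,x1,y1,th):
    im=c['image'].astype(int); m=np.zeros(im.shape[:2],np.uint8)
    m[y0:y1,x0:x1]=(im[y0:y1,x0:x1].min(2)>th)*255
    n,l,s,ce=cv2.connectedComponentsWithStats(m); k=1+np.argmax(s[1:,4]); return ce[k],s[k]
if __name__=='__main__':
    ra=rect(a,262,155,305,195,130); rb=rect(b,305,262,370,308,130); print(ra,rb)
    print('rect tri',tri([(a,ra[0]),(b,rb[0])]))
    s=3.5; P=lambda u,v:(200+u/s,145+v/s)
    pts={(-240,-130):P(345,18),(-240,130):P(432,283),(-125,-93):P(238,92),(-215,-93):P(330,63),(-215,-27):P(352,128),(-125,-27):P(262,157),(-115,60):P(277,252)}
    q=1.625;Q=lambda u,v:(300+u/q,195+(v-385)/q)
    pts2={(-240,130):Q(50,433),(-240,-130):Q(0,558),(-170,-60):rb[0]}
    def f(x):
        r=[]
        for c,pp in((a,pts),(b,pts2)):
            for (u,v),px in pp.items():
                w=np.array([x[0]+np.cos(x[2])*u/1e3-np.sin(x[2])*v/1e3,x[1]+np.sin(x[2])*u/1e3+np.cos(x[2])*v/1e3,.004]); r+=list(proj(c,w)-px)
        return r
    o=least_squares(f,[.45,.4,1.87],loss='soft_l1');x=o.x;print('reader',x,np.degrees(x[2]),np.round(o.fun if len(o.fun)>9 else f(x.x),1))
    for n,u,v in(('spot',-170,-60),('ring',-115,60)):
        print(n,x[:2]+np.array([np.cos(x[2])*u-np.sin(x[2])*v,np.sin(x[2])*u+np.cos(x[2])*v])/1e3)
    print('jar lid',onz(a,P(272,247),.072))
    S=lambda u,v:(395+(u-455)*45/345,160+v*40/385)
    pf,pb=onz(a,S(590,215),.069),onz(a,S(722,112),.069); print('plate',pf,pb,(pf+pb)/2,np.linalg.norm(pf-pb),np.degrees(np.arctan2(*(pf-pb)[[1,0]])))
    # tri amber far top corner in scene crop (260..495 = 235/50=4.7x ; 211/45)
    pb2=(180+(300-260)/4.7,175+(437-385)*45/211); print('amber end top',tri([(a,S(722,112)),(b,pb2)]))
E
python3 geo.py
```

```text
(array([283.76633663, 175.92475248]), array([269, 164,  31,  25, 505], dtype=int32)) (array([337.86504065, 284.07317073]), array([316, 271,  45,  28, 615], dtype=int32))
rect tri (array([0.58245917, 0.1964937 , 0.00596838]), [0.00019206653953895042, 0.00019206653953889762])
reader [0.47024962 0.33809799 1.89479735] 108.56389098981397 [-0.6 -0.3  0.1 -0.2 -0.6 -0.  -0.2 -0.3 -0.1  0.1 -1.3  0.6 -0.4  0.2
 -0.4 -1.5 -3.  -1.1  0.   0.2]
spot [0.5812493  0.19604494]
ring [0.44998309 0.20997981]
jar lid [0.44647042 0.20655846 0.072     ]
plate [ 0.54910013 -0.20135076  0.069     ] [ 0.58271819 -0.25572416  0.069     ] [ 0.56590916 -0.22853746  0.069     ] 0.06392683878714157 121.72773084593153
amber end top (array([ 0.58182601, -0.25454289,  0.06866933]), [0.001503461602009281, 0.0015034616020092437])
```

```bash
cat >> h.py <<'E'
def ori(x,y):
    x=np.array(x,float);y=np.array(y,float); return R.from_matrix(np.c_[x,y,np.cross(x,y)]).as_rotvec()
def down(deg): t=np.radians(deg); return ori([0,0,-1],[np.cos(t),np.sin(t),0])
E
python3 - <<'E'
from h import *
print(R.from_rotvec(manip.get_ee_rot()).as_matrix().round(2)); print(manip.camera('wrist')['mount'].round(3))
ik=lambda p,o:(lambda q:None if q is None else np.round(q,2))(manip.solve_ik(p,o))
for d in range(-180,180,30): print(d,ik([.45,.207,.07],down(d)))
t=np.radians(108.6); rx=[np.cos(t),np.sin(t),0]; fx=[np.sin(t),-np.cos(t),0]
for z in(.15,.18):
  for s in(1,-1): print('final',z,s,ik([.581,.196,z],ori(fx,[0,0,s])))
for d in(31.7,31.7-180): print('plate',d,ik([.566,-.228,.066],down(d)))
E
```

```text
[[-0.    0.42  0.91]
 [-0.    0.91 -0.42]
 [-1.   -0.   -0.  ]]
[[-0.    -0.318  0.948 -0.121]
 [ 1.    -0.     0.     0.   ]
 [ 0.     0.948  0.318 -0.082]
 [ 0.     0.     0.     1.   ]]
-180 None
-150 None
-120 [0.41 0.54 2.01 0.   0.59 2.5 ]
-90 [ 0.41  0.54  2.01 -0.    0.59  1.98]
-60 [ 0.41  0.54  2.01 -0.    0.59  1.45]
-30 [ 0.41  0.54  2.01 -0.    0.59  0.93]
0 [ 0.41  0.54  2.01 -0.    0.59  0.41]
30 [ 0.41  0.54  2.01  0.    0.59 -0.12]
60 [ 0.41  0.54  2.01 -0.    0.59 -0.64]
90 [ 0.41  0.54  2.01 -0.    0.59 -1.16]
120 [ 0.41  0.54  2.01 -0.    0.59 -1.69]
150 [ 0.41  0.54  2.01 -0.    0.59 -2.21]
final 0.15 1 None
final 0.15 -1 [ 0.29  0.99  2.28  3.11  1.69 -0.  ]
final 0.18 1 None
final 0.18 -1 [ 0.29  0.91  2.3   3.11  1.64 -0.  ]
plate 31.7 [-0.4   0.66  1.75 -0.    0.73 -0.96]
plate -148.3 [-0.4   0.66  1.75  0.    0.73  2.19]
```

```bash
python3 - <<'E'
from h import *
t=manip.get_time()
manip.move_to([.447,.207,.2],down(75))
print(manip.get_time()-t)
c=snap('wrist','jar1'); print(manip.get_position(), proj(c,[.4465,.2066,.072]),c['fx'])
E
```

```text
1.5167
[0.44714582 0.20790832 0.20021027] [321.36831566 196.5080793 ] 303.7358015959651
```

View pics/jar1.png

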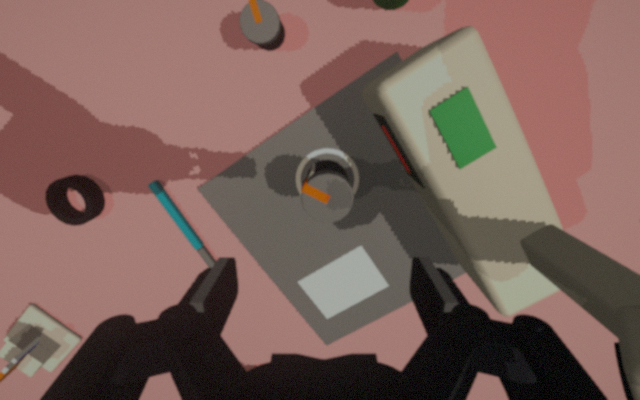

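The wrist view shows the jar's lid centred near (328,198) and its orange stripe pointing to (303,186), away from the reader; the fingers straddle nothing else. Refine numerically.

```bash
cat >> h.py <<'E'
def stripe(c,box):
    x0,y0,x1,y1=box; im=c['image'].astype(int)[y0:y1,x0:x1]
    m=((im[...,0]>1.5*im[...,2]+30)&(im[...,0]-im[...,1]>40)&(im[...,0]>110)&(im[...,2]<80)).astype(np.uint8)
    n,l,s,ce=cv2.connectedComponentsWithStats(m); k=1+np.argmax(s[1:,4]); v,u=np.nonzero(l==k)
    (ctr,wh,ang)=cv2.minAreaRect(np.c_[u+x0,v+y0].astype(np.float32)); p=cv2.boxPoints((ctr,wh,ang))
    e=[(p[i]+p[(i+1)%4])/2 for i in range(4)]; i=0 if np.linalg.norm(e[0]-e[2])>np.linalg.norm(e[1]-e[3]) else 1
    return len(u),e[i],e[i+2]
E
python3 - <<'E'
from h import *
c=load('jar1');a=load('top0')
print('h check',tri([(a,(200+272/3.5,145+247/3.5)),(c,(328,198))]))
n,e1,e2=stripe(c,(295,170,362,230)); w1,w2=onz(c,e1,.072),onz(c,e2,.072)
print(n,e1,e2,w1,w2,np.linalg.norm(w1-w2)); d=w2-w1;print(np.degrees(np.arctan2(d[1],d[0])))
print('lid',onz(c,(328,198),.072),'ring',onz(c,(328,180),.004))
g=cv2.resize(c['image'][150:245,280:375,::-1],(570,570),interpolation=cv2.INTER_CUBIC)
for p in(e1,e2): cv2.circle(g,tuple(int(v) for v in ((p-[280,150]+.5)*6)),4,(255,255,0),-1)
cv2.imwrite('pics/jarc.png',np.clip(g*1.6,0,255).astype('uint8'))
E
```

```text
h check (array([0.44906617, 0.20929429, 0.06657507]), [0.002867021403350708, 0.0028670214033507556])
281 [302.28653 186.03151] [328.08737 200.61461] [0.43319673 0.19331109 0.072     ] [0.45162678 0.21125456 0.072     ] 0.025722263040556335
44.233584453292806
lid [0.44929495 0.2117881  0.072     ] ring [0.45160679 0.21223265 0.004     ]
```

View pics/jarc.png

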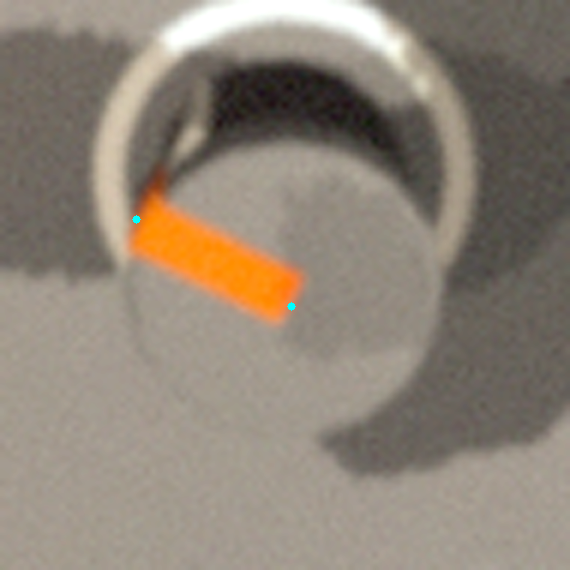

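```bash
python3 - <<'E'
from h import *
c=load('jar1'); f=lambda u,v:onz(c,(280+u/6-.5,150+v/6-.5),.072)
d=f(145,228)-f(288,295); ang=np.degrees(np.arctan2(d[1],d[0])); ctr=f(283.5,289); print(ang,ctr)
turn=(108.6-ang+180)%360-180; print('turn',turn)
y0=75; x,y=ctr[:2]
t=manip.get_time()
manip.command_gripper(.066,f_grip=25)
manip.servo_line([x,y,.060],down(y0),rate=.12)
manip.command_gripper(0.02,f_grip=25)
print('w',manip.get_width(),manip.get_position(),manip.get_contact_force())
# turn in place, rotating joint 6 in steps of the target pose
manip.servo_line([x,y,.0605],down(y0),rate=.05)
q=np.array(manip.get_joint_positions()); q[5]-=np.radians(turn); print('q6',q[5]); manip.set_joints(q)
print(manip.get_position(),manip.get_contact_force(),manip.get_width(),manip.get_time()-t)
E
```

```text
-131.23528033971817 [0.44872151 0.21082097 0.072     ]
turn -120.16471966028183
w 0.04497097552966561 [0.44919251 0.2110223  0.06072094] [-0.57598048 -0.18685812  5.94249362]
q6 1.2034807481120913
[0.44918387 0.2109989  0.06083862] [ 1.49762692 -0.02397603  1.19475085] 0.045410090898826735 4.0249999999999995
```

```bash
python3 - <<'E'
from h import *
x,y,_=manip.get_position()
manip.servo_line([x,y,.0595],rate=.05)
manip.command_gripper(.066); manip.hold(.1)
manip.servo_line([x,y,.2],rate=.2)
c=snap('wrist','jar2'); 
u,v=np.round(proj(c,[x,y,.072])).astype(int);print(u,v,manip.get_time(),manip.get_position())
cv2.imwrite('pics/jar2c.png',np.clip(cv2.resize(c['image'][v-50:v+50,u-60:u+60,::-1],(720,600),interpolation=cv2.INTER_CUBIC)*1.5,0,255).astype('uint8'))
E
```

```text
324 197 7.375 [0.44832891 0.21061832 0.19879398]
```

View pics/jar2c.png

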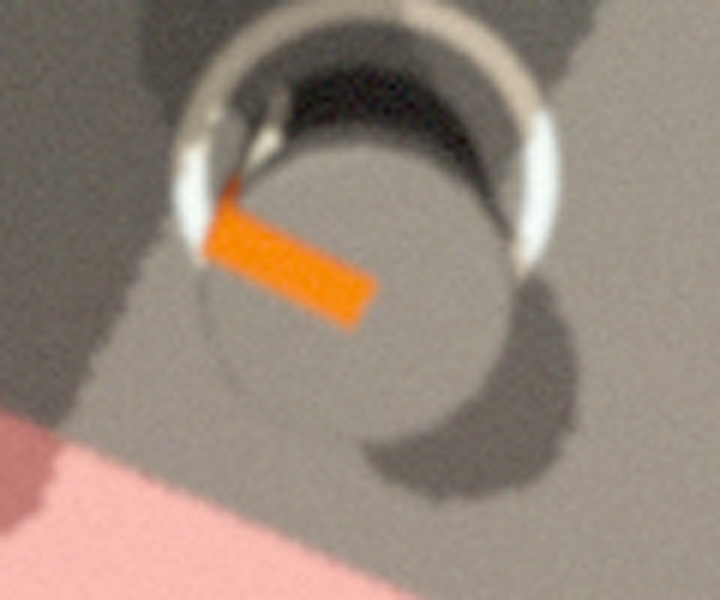

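The jar stands upright, stripe (365,307)→(218,232) parallel to the mat's edge to about 3°, pointing at the reader. Now the plate.

```bash
python3 - <<'E'
from h import *
t=manip.get_time()
manip.servo_line([.448,.2106,.27],rate=.3)
manip.command_gripper(.05)
manip.move_to([.566,-.228,.2],down(-148.3))
c=snap('wrist','pl1'); u,v=np.round(proj(c,[.566,-.2285,.069])).astype(int);print(u,v,manip.get_time()-t,manip.get_position())
cv2.imwrite('pics/pl1c.png',np.clip(cv2.resize(c['image'][v-70:v+80,u-100:u+100,::-1],(800,600),interpolation=cv2.INTER_CUBIC)*1.4,0,255).astype('uint8'))
E
```

```text
325 194 2.4250000000000007 [ 0.56632914 -0.22691189  0.20027668]
```

View pics/pl1c.png

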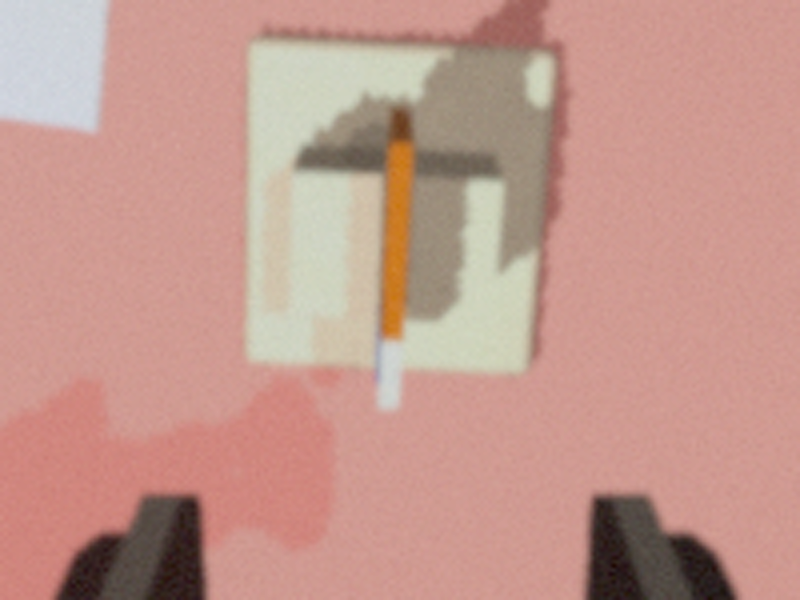

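Plate top edge runs from the amber end (401,140) to the frost boundary (391,340) to the notch end (≈388,408) in the crop (scale 4, offset (225,124)); blue label on the left, as expected.

```bash
python3 - <<'E'
from h import *
c=load('pl1');a=load('top0'); g=lambda u,v:(225+u/4-.375,124+v/4-.375)
e,f=onz(c,g(401,140),.069),onz(c,g(391.5,340),.069)
d=(f-e)/np.linalg.norm(f-e);ang=np.degrees(np.arctan2(d[1],d[0])); ctr=e+d*.032
print(e,f,np.linalg.norm(f-e),ang,ctr)
print('z check',tri([(c,g(401,140)),(a,(395+267*45/345,160+112*40/385))]))
yaw=ang+90-360 if ang+90>180 else ang+90
yaw=ang-90-180
o=down(yaw); x,y=ctr[:2]; print('yaw',yaw)
t=manip.get_time()
manip.servo_line([x,y,.12],o,rate=.15)
manip.command_gripper(.03)
manip.servo_line([x,y,.067],o,rate=.08)
print(manip.get_contact_force(),manip.get_position())
manip.command_gripper(0,f_grip=40)
print('w',manip.get_width(),manip.get_contact_force(),manip.get_position(),manip.get_time()-t)
E
```

```text
[ 0.58276666 -0.25525647  0.069     ] [ 0.5609397  -0.21616987  0.069     ] 0.04476804949048851 119.1801035549076 [ 0.56716485 -0.22731755  0.069     ]
z check (array([ 0.58270205, -0.25545496,  0.06960674]), [0.0001626531507133344, 0.00016265315071326654])
yaw -150.8198964450924
[0.01078558 0.16426323 0.8099612 ] [ 0.56737192 -0.22737675  0.06701478]
w 0.00424417352227946 [-0.86109393  0.01042232  3.30345153] [ 0.56758873 -0.22750449  0.06765794] 2.1666999999999987
```

```bash
python3 - <<'E'
from h import *
t0=manip.get_time()
manip.servo_line([.5675,-.2275,.16],rate=.12); print('w',manip.get_width(),manip.get_contact_force())
manip.servo_line([.50,-.2,.36],rate=.25)
t=np.radians(108.6); fx=np.array([np.sin(t),-np.cos(t),0]); o=ori(fx,[0,0,-1])
p=np.array([.5815,.196,0])-.0205*fx
for z in(.16,.22,.3,.4): 
    q=manip.solve_ik(p+[0,0,z],o);print(z,None if q is None else np.round(q,2))
print(np.round(manip.get_joint_positions(),2),manip.get_time()-t0)
c=snap('wrist','held')
E
```

```text
w 0.003861866731446986 [-0.29810527  0.17655373  0.02300771]
0.16 [ 0.29  0.98  2.32  3.1   1.73 -0.01]
0.22 [ 0.29  0.81  2.37  3.1   1.6  -0.  ]
0.3 [0.29 0.56 2.39 3.1  1.38 0.01]
0.4 [0.29 0.25 2.37 3.1  1.05 0.02]
[-0.4   0.19  1.71  0.    1.25  2.23] 1.9250000000000007
```

```bash
python3 - <<'E'
from h import *
t0=manip.get_time()
t=np.radians(108.6); fx=np.array([np.sin(t),-np.cos(t),0]); o=ori(fx,[0,0,-1])
p=np.array([.5815,.196,0])-.0205*fx
manip.move_to(p+[0,0,.38],o); print('w',manip.get_width(),manip.get_time()-t0)
manip.servo_line(p+[0,0,.165],o,rate=.12); manip.hold(.3)
print('w',manip.get_width(),manip.get_position(),manip.get_contact_force(),manip.get_time())
a=snap('top','top1');b=snap('scene','scene1')
g=lambda im,x,y,w,h,W,H:cv2.resize(im[y:y+h,x:x+w,::-1],(W,H),interpolation=cv2.INTER_CUBIC)
im=np.hstack([g(a['image'],200,140,130,130,400,400),g(b['image'],290,170,180,180,400,400)])
cv2.imwrite('pics/fin.png',np.clip(im*1.3,0,255).astype('uint8'))
E
```

```text
w 0.004051560061257713 2.6165999999999983
w 0.004266179940002608 [0.5621211  0.18948764 0.16534872] [ 0.44563082  0.34422009 -0.72784086] 18.8
```

View pics/fin.png

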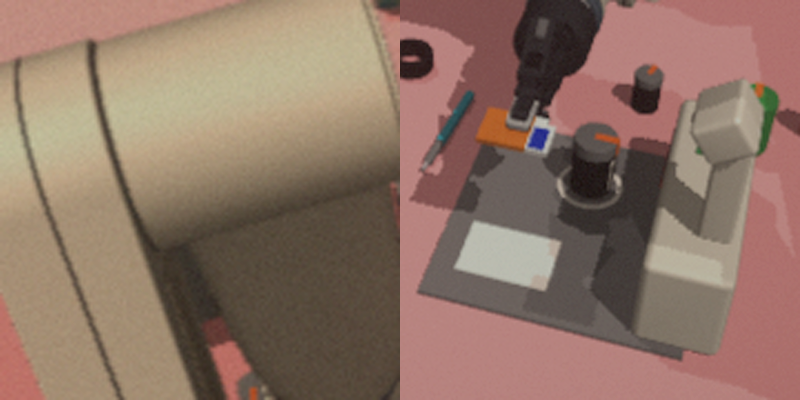

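The final view shows the plate level, blue label up, frosted end towards the reader; the jar stands with its stripe and label facing the reader. I'll check the plate position numerically and hand in.

```bash
python3 - <<'E'
from h import *
b=load('scene1'); uv=(290+(516-400)/2.222,170+131/2.222)
w=onz(b,uv,.168); d=np.linalg.norm(w[:2]-[.5815,.196]); print(uv,proj(b,[.5815,.196,.165]),w,d)
print(np.abs(manip.get_joint_vel()).max(),manip.get_width())
if d<.02: manip.sign_off(); print('done',manip.get_time())
E
```

```text
(342.20522052205223, 228.95589558955896) [341.49349254 228.7815921 ] [0.58401575 0.19913447 0.168     ] 0.0040191928030616055
0.0033614119479463437 0.004082137319352316
the job is handed in; nothing more can be done
the job is handed in; nothing more can be done
```

The job is handed in, and my last checks agreed with the requirements; the sign-off call gave no verdict.

- **Jar:** I gripped it by its lid, turned it about -120° on its ring and let go. The picture taken afterwards showed it upright on the ring, with the orange stripe facing the reader to within about 3° of the mat's edge.
- **Plate:** I lifted it out of the stand by its top edge and held it over the white rectangle, level, label up, with the frosted end towards the reader. The scene camera put it about 4 mm from the target point, and the commanded height was 165 mm. The arm was still, with the fingers reading 4.1 mm on the 5 mm plate.
- **Limits of the checks:** The arm hid the plate from the top camera at the end, so the final position rests on the scene camera and the arm's own readings. Before the lift, two estimates of the plate's turn differed by about 2.5° (121.7° and 119.2°); I used the closer view.
- **Other objects:** I kept away from the camera, pen and lens ring and saw no contact, but I did not measure their positions again.
- **Time:** The clock read 18.8 s just before the final pictures, out of the 45 s allowed.

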